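Close a souvenir sand bottle in the bench stopper press and hold it

TASK

The purple, orange and yellow souvenir bottle has glue in its neck and its wooden-headed stopper is still standing proud: pick it up, stand it on the base of the bench press and slide it back until it rests against both sides of the V under the pad, then let go of it. Then press the lever down by its black grip until the stopper sits fully home on the bottle's lip and the coil cushion spring above the pad is about half squeezed, never squeezed solid or the glass may crack. Finish still holding the lever down like that, with the stopper kept under pressure while the glue takes; leave the two closed bottles, the funnel and the small bowl where they are.

Things in the scene. Friction and masses are not known exactly. Their poses are not given: they have to be found in the camera images.
- bottle: The bottle to close, about 0.45 kg: purple, orange, cream, purple bands, yellow on top. Origin: centre of its underside, z along its axis. Round body 90 mm diameter, 58 mm high, shoulder up to 80 mm, straight neck 26 mm diameter from 80 mm to the lip at 116 mm. The stopper in it tops out 137 to 140 mm above the origin at the start (128 home): keep the gripper's body above that.
- stopper_top (a point): Centre of the top of the stopper's turned wooden head (28 mm in diameter, 12 mm high) on the bottle's axis; moves down with the stopper.
- stopper (a joint): How far the stopper has been pushed into the neck, in m: 0 to 0.003 at the start, 0.012 when fully home (head resting on the lip). It is tight: it takes about 14 N to push in and stays where it is left.
- press: Green fixed press. Origin on the table under the ram's axis; x points from the open loading side (facing the robot) to the back, z up. Base plate 10 mm thick, x -140 to +65 mm, y -120 to +70 mm. Column 30 mm square at y = -85 mm; guide arm 28 mm wide at 195 to 230 mm height; the lever runs in the plane x = 0 from its pivot (y -80 mm, z 250 mm) over the ram to the +y side.
- seat (a point): Point on the base plate's top (z = 10 mm) on the ram's axis. Two steel bars 30 mm high form a 90 degree V open to press -x, mouth about 115 mm wide, that stops a 90 mm round bottle with the centre of its underside on this point.
- load_spot (a point): Point on the base plate's top, 80 mm in front of the seat (press -x): clear of ram and lever for a gripper coming straight down, good for standing the bottle before sliding it back. Under the pad there is no room for a gripper: push the bottle's body from its front, with the fingers leaning forward by some 10 to 15 degrees so that the gripper's body clears stopper and ram.
- pad (a point): Centre of the underside of the black rubber pad (28 mm diameter) under the ram; 166 mm above the table with the lever up, moves down with the ram.
- grip: Black grip at the lever's end: sleeve 26 mm diameter, 90 mm long, along the lever. Origin at its middle. At lever value t it lies in the press frame at x = 0, y = -0.080 + 0.260 cos(0.221 - t), z = 0.250 + 0.260 sin(0.221 - t): height 307 mm at rest, 199 mm with the stopper home and the cushion half squeezed. The sleeve can turn stiffly on the lever.
- lever (a joint): Lever angle t in rad: 0 up at rest (a spring lifts it), grows as the grip goes down, stop at 0.52. The ram goes down by 0.081 t m. With the bottle seated the pad meets the stopper at 16 to 19 mm of ram travel; stopper home and cushion half squeezed is 34 mm, t = 0.420. Takes about 3 N at the grip at first, about 12 N at t = 0.420.
- cushion (a joint): Squeeze of the coil cushion spring between ram and pad, in m: 0 free, 0.006 half squeezed, 0.012 solid. About 4 N per mm. It squeezes about 3.5 mm while the stopper is being driven in.
- done_blue: Bystander: closed bottle of the same size with blue and cream bands, origin under its centre, top at 128 mm.
- done_green: Bystander: closed bottle of the same size with green, cream and coral bands, origin under its centre, top at 128 mm.
- funnel: Bystander: metal funnel standing on its wide rim (72 mm in diameter), spout up, 95 mm high; origin under its centre.
- bowl: Bystander: small steel bowl, 100 mm in diameter, 40 mm high; origin under its centre.

How it is judged:
By the outcome, as a careful person would: the job done as asked, in the order asked, and still so for the second after the job is handed in, while the arm keeps its last pose, push and grip.
It also fails if it takes over 67 s, if anything falls off the work surface, if the arm or the gripper's body presses on something with over 40 N, if the wrist force passes 120 N, or if a joint passes its speed limit or range.

ROBOT

A 7-joint arm with a two-finger parallel gripper is mounted at the origin on the work surface. World frame = base frame: x ahead of the robot, y to its left, z up, the work surface at z = 0. Lengths are in mm, angles in rad, forces in N, time in s.
With the tool pointing down it reaches from about 400 to 850 mm from the base axis. Payload 4.5 kg.
Tool frame: the origin (TCP) lies midway between the tips of the shut fingers; the grasp point (between the pads) lies 19 mm behind it; z points along the fingers, y is the direction in which the jaws open and shut (so a half turn about z gives the same grasp; the last joint's range is limited). The gripper opens to 85 mm and grips with 20 to 120 N. Pads are 22 mm wide; open, the fingers measure 114 mm over their backs; the gripper's body (76 mm by 85 mm) begins 54 mm behind the grasp point. The pads swing forward as they close: fully open they stand 13 mm farther back than shut.
Start: joints at [0.034, 0.689, -0.195, 1.565, 0.157, 0.902, -0.215], TCP at [625.025, 0.026, 210.317] pointing down, gripper open.
Joint ranges: [-3.01, 3.01], [-0.46, 2.08], [-1.47, 1.51], [0.13, 2.56], [-1, 4.14], [0.04, 2.09], [-2.66, 2.66]. Speed limits (rad/s): [2.57, 2.57, 3.14, 3.14, 3.14, 3.14, 3.14].

INTERFACE

Orientations are given as a unit quaternion [w, x, y, z].
In Python, from bench import ctrl gives the robot as it stands.
- The arm moves only by the shell command python3 -m handwheel 'ROWS'. ROWS is JSON, a list of rows, each a list of 7 numbers: the shift along the tool's x, y, z in m, then the turn, a rotation vector about the tool's x, y, z in rad, then the closure, from 0 (fully open) to 1 (shut). In form: [[dx, dy, dz, wx, wy, wz, hand], ...]. A call has 1 to 8 rows; each row shifts and turns the pose as measured when the row begins, along the tool's axes as they then stand; what a row does not reach is not made up. A row lasts 1/12 s, in which the tool goes at most 41.7 mm and 7.16 degrees, less where a joint would pass 70% of its speed; a pose out of reach is approached as far as the arm can. A call with a gripper value outside its range is refused whole. The fingers move at their own pace and stop on an object; the grip force is fixed at half the most. Time passes only in rows, so rows that do not move let the fingers close. It gives the time, the measured TCP pose, the force and the opening at its end, in the units of the state.
- ctrl.read_state(): the state, without advancing time (a new reading comes with each control period).
- ctrl.read_camera(name): name is "scene" or "side" or "wrist"; returns a dict with "color" (384x512x3 uint8, red, green, blue), "camera_matrix" (3x3 intrinsics, pixels), "rvec" (rotation vector, rad) and "tvec" (3), from world to camera coordinates, as OpenCV has them. Camera axes: x right, y down, z forward; pixel columns grow to the right and rows downward; lengths in mm; the calibration is good to about 2 mm. The wrist camera is an equidistant fisheye: a pixel r from the principal point sees the ray r / f radians off the axis. A picture is of the moment at which its call begins. There is no depth.
- ctrl.job_done(): hands the job in, once; it reports no verdict.
The state is a dict: "time": time; "joints": joint angles; "joint_vel": joint speeds; "tau": joint torques, N m; "eef_pos": TCP position; "orientation": TCP orientation; "contact_force": force on the tool from outside, world axes, zero at the start; "wrist_torque": the same for the moment, N m; "opening": finger opening in mm.
Only numpy, scipy, OpenCV 4.12 (cv2) and the standard library are available. Lean on these libraries where they do the work, as an engineer would, in place of code of your own. Each camera call takes 0.05 s, during which the arm holds its last target. There are 200 camera calls.

## Working session

There is one attempt and no reset: what is moved stays moved. The work goes in short steps, Python scripts to look and compute and a shell command to move; the robot and the scene stay as the last step left them, time stands still between calls to the robot, and variables do not carry over. Pictures are saved under pics/ and viewed, about 8 in all and at most 12, crops included, and the job is handed in when it is done.

```bash
ls; mkdir -p pics; cat > h.py <<'E'
import numpy as np,cv2
from bench import ctrl
from scipy.spatial.transform import Rotation as R
def cam(n,save=None):
    c=ctrl.read_camera(n)
    if save: cv2.imwrite('pics/'+save,c['color'][:,:,::-1])
    return c
def ray(c,u,v):
    K=np.array(c['camera_matrix']);Rm=cv2.Rodrigues(np.array(c['rvec'],float))[0];t=np.array(c['tvec'],float).ravel()
    d=Rm.T@np.linalg.inv(K)@np.array([u,v,1.]);o=-Rm.T@t
    return o,d/np.linalg.norm(d)
def plane(c,u,v,z):
    o,d=ray(c,u,v);return o+d*(z-o[2])/d[2]
def tri(c1,p1,c2,p2):
    o1,d1=ray(c1,*p1);o2,d2=ray(c2,*p2)
    s=np.linalg.lstsq(np.stack([d1,-d2],1),o2-o1,rcond=None)[0]
    a=o1+d1*s[0];b=o2+d2*s[1];return (a+b)/2,np.linalg.norm(a-b)
def proj(c,P):
    return cv2.projectPoints(np.array(P,float).reshape(-1,3),np.array(c['rvec'],float),np.array(c['tvec'],float),np.array(c['camera_matrix']),None)[0].reshape(-1,2)
def tool():
    s=ctrl.read_state();q=s['orientation'];return np.array(s['eef_pos']),R.from_quat([q[1],q[2],q[3],q[0]]),s
def goto(p,Rt=None):
    # shift in tool axes (m) and rotvec in tool axes
    e,r,s=tool();print('shift tool m',np.round(r.inv().apply(np.array(p)-e)/1000,4), 'rot',np.round((r.inv()*Rt).as_rotvec(),4) if Rt is not None else '')
E
python3 - <<'E'
from h import *
a=cam('scene');b=cam('side')
cv2.imwrite('pics/a.png',np.hstack([a['color'],b['color']])[:,:,::-1][:, :])
im=np.vstack([a['color'],b['color']])[:,:,::-1]
cv2.imwrite('pics/scene.png',cv2.resize(a['color'][:,:,::-1],(800,600)));cv2.imwrite('pics/side.png',cv2.resize(b['color'][:,:,::-1],(800,600)))
e,r,s=tool();print(s['time'],e,np.round(r.as_matrix(),3),s['opening'],s['contact_force'])
for c in(a,b):print(c['camera_matrix'],ray(c,256,192))
E
```

```text
pics
0.1 [ 6.24363577e+02 -5.85751791e-02  2.09550083e+02] [[-0.     1.    -0.002]
 [ 1.     0.    -0.   ]
 [-0.    -0.002 -1.   ]] 85.56642695631349 [-0.10368234 -0.55310676 -0.15150443]
[[378.47350327   0.         259.0021303 ]
 [  0.         378.47350327 191.96806734]
 [  0.           0.           1.        ]] (array([1176.12380513, -186.21713822, 1136.99329134]), array([-0.54025369,  0.13560641, -0.83050397]))
[[484.07503533   0.         250.75825748]
 [  0.         484.07503533 187.09566888]
 [  0.           0.           1.        ]] (array([-322.11415193, -855.92780894, 1088.19790092]), array([ 0.59886241,  0.54178022, -0.58977794]))
```

View pics/scene.png

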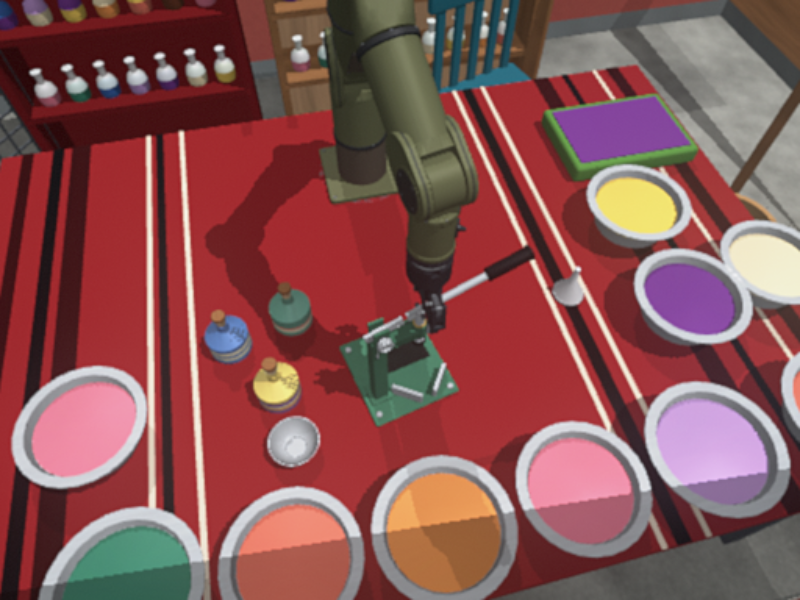

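View pics/side.png

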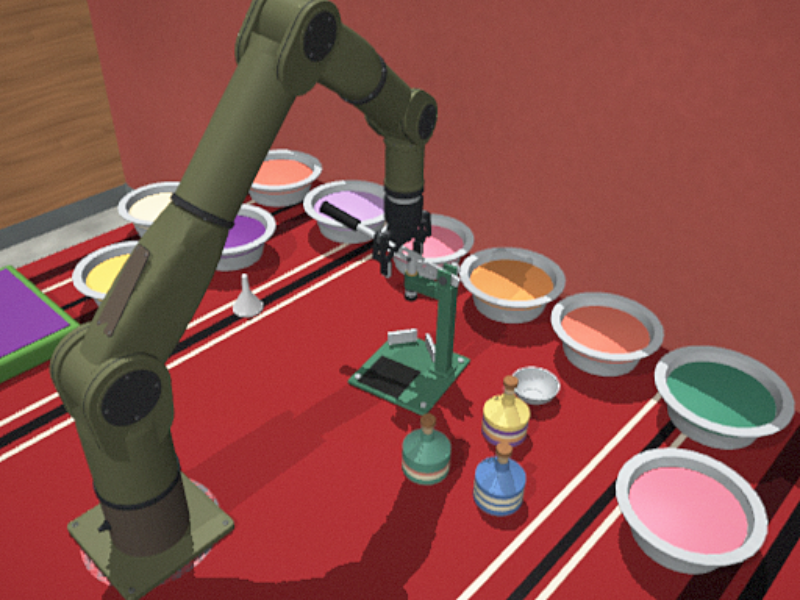

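Scene: target bottle (yellow top) at (275,383), blue (228,338), green (290,310), press base about (400,370), grip (510,265). Side: target at (507,415), grip (340,215), base (408,375). I'll enlarge both for pixel picks.

```bash
python3 - <<'E'
from h import *
a=cam('scene');b=cam('side')
import pickle;pickle.dump((a,b),open('ab.pkl','wb'))
A=a['color'][145:305,120:360,::-1];B=b['color'][115:335,195:375,::-1]
cv2.imwrite('pics/ca.png',cv2.resize(A,None,fx=3.3,fy=3.3,interpolation=cv2.INTER_CUBIC))
cv2.imwrite('pics/cb.png',cv2.resize(B[:180],None,fx=3.3,fy=3.3,interpolation=cv2.INTER_CUBIC))
E
```

```text
(no output)
```

View pics/ca.png

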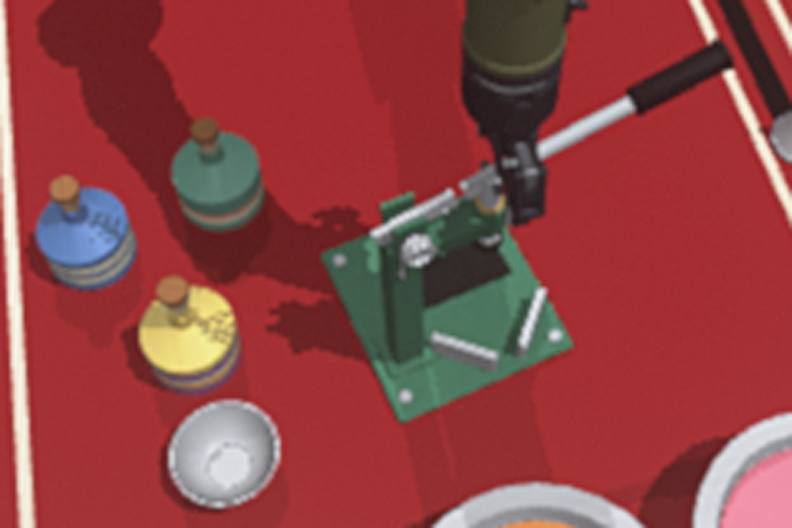

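View pics/cb.png

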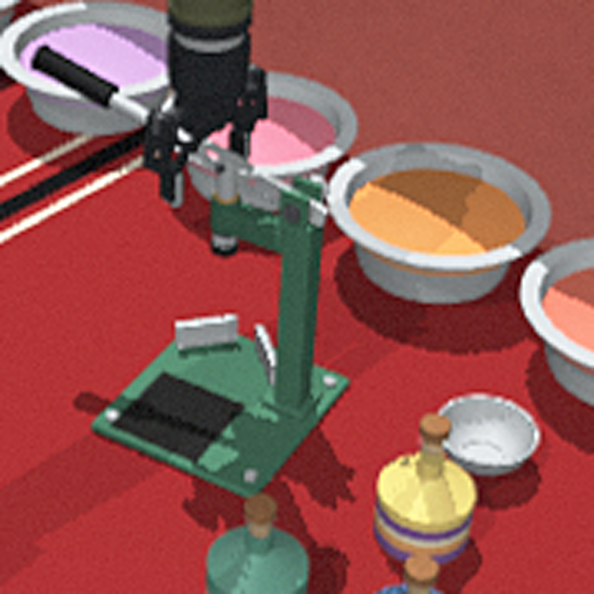

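Scene crop: base corners A(322,256), B(405,420), C(575,347); stopper top (173,288), grip ends (635,103),(722,52). Side crop: A(258,495), B(350,378), D(92,424), stopper top (436,422).

```bash
python3 - <<'E'
from h import *
import pickle;from scipy.optimize import least_squares
a,b=pickle.load(open('ab.pkl','rb'))
S=lambda x,y:(120+x/3.3-.35,145+y/3.3-.35);D=lambda x,y:(195+x/3.3-.35,115+y/3.3-.35)
co={'A':(-140,-120),'B':(65,-120),'C':(65,70),'D':(-140,70)}
obs=[('A',a,S(322,256)),('B',a,S(405,420)),('C',a,S(575,347)),('A',b,D(258,495)),('B',b,D(350,378)),('D',b,D(92,424))]
W=[(co[k],plane(c,*p,9)[:2]) for k,c,p in obs]
def f(q):
    M=np.array([[np.cos(q[2]),-np.sin(q[2])],[np.sin(q[2]),np.cos(q[2])]])
    return np.concatenate([M@np.array(m)+q[:2]-w for m,w in W])
o=least_squares(f,[650,0,0.]);print('press',o.x,np.round(o.fun,1))
T=lambda p:np.append(np.array([[np.cos(o.x[2]),-np.sin(o.x[2])],[np.sin(o.x[2]),np.cos(o.x[2])]])@np.array(p[:2])+o.x[:2],p[2])
for n,p in dict(load=(-80,0,10),seat=(0,0,10),grip=(0,.26*np.cos(.221)*1000-80,307),gdown=(0,.26*np.cos(.199)*1000-80,199),pad=(0,0,166)).items(): print(n,np.round(T(p),1),'scene crop',np.round((proj(a,T(p))[0]-[120,145])*3.3),'side crop',np.round((proj(b,T(p))[0]-[195,115])*3.3))
for n,s,d in [('stop',(173,284),(436,422)),('stopblue',(65,185),(423,562)),('stopgreen',(205,127),(261,502)),('grip1',(635,103),(105,97)),('grip2',(722,52),(42,57))]: print(n,*tri(a,S(*s),b,D(*d)))
for n,s,d in [('bowl',(225,450),(490,432))]: print(n,*tri(a,S(*s),b,D(*d)))
# yellow blob (cone shoulder) centre
for c in(a,b):
    h=cv2.cvtColor(c['color'],cv2.COLOR_RGB2HSV);m=cv2.inRange(h,(22,100,90),(33,255,255));
    n,l,st,ce=cv2.connectedComponentsWithStats(m)
    for i in range(1,n):
        if st[i,4]>150: print(st[i],ce[i],plane(c,*ce[i],70))
E
```

```text
press [ 6.39269440e+02 -1.59760227e+01  2.14900108e-01] [-4.  -3.6  2.1 -4.5 -3.6  1.6 -0.1  2.1  5.4  1.6  0.2  2.9]
load [561.1 -33.   10. ] scene crop [447. 253.] side crop [180. 411.]
seat [639.3 -16.   10. ] scene crop [482. 316.] side crop [220. 368.]
grip [602.2 153.7 307. ] scene crop [676.  75.] side crop [74. 74.]
gdown [602.  154.9 199. ] scene crop [659. 147.] side crop [ 76. 167.]
pad [639.3 -16.  166. ] scene crop [486. 238.] side crop [224. 246.]
stop [ 603.83910326 -299.17490998  138.18373458] 3.3642583506961756
stopblue [ 468.50129952 -386.97780868  129.72248232] 2.157680061611198
stopgreen [ 430.06212926 -248.26330675  127.81137136] 0.36387822265319675
grip1 [609.42777806 117.35234993 293.31801792] 4.370459489715156
grip2 [593.74886665 193.77768534 316.35676364] 2.738032565044064
bowl [ 727.90234559 -285.06952114   36.23850684] 5.18108634558481
[ 382  114   51   35 1350] [407.45777778 131.17407407] [343.83468378 618.27286621  70.        ]
[163 233  28  25 509] [176.75834971 245.90176817] [ 620.19568769 -297.37206114   70.        ]
[ 55 163  29  25 357] [ 67.6162465  174.78991597] [300.50337963 653.16277753  70.        ]
[310 252  29  24 498] [323.95381526 263.77710843] [ 588.73578356 -310.66723558   70.        ]
```

Press at (639,-16), yaw 0.215; the cross-checks (stopper height 138, projected grip and pad) agree. The gripper starts straddling the lever, so first straight up, then turn tool x onto press x.

```bash
python3 -m handwheel '[[0,0,-0.015,0,0,0,0],[0,0,-0.03,0,0,0,0],[0,0,-0.03,0,0,0,0],[0,0,-0.03,0,0,0,0],[0,0,-0.03,0,0,0,0],[0,0,-0.03,0,0,0,0],[0,0,-0.015,0,0,0,0]]'
python3 -m handwheel '[[-0.035,0,0,0,0,0.12,0],[-0.035,0,0,0,0,0.12,0],[-0.035,0.004,0,0,0,0.12,0],[-0.035,0.01,0,0,0,0.12,0],[-0.03,0.015,0,0,0,0.12,0],[-0.03,0.02,0,0,0,0.12,0],[-0.02,0.02,0,0,0,0.12,0],[-0.01,0.02,0,0,0,0.12,0]]'
cat >> h.py <<'E'
Y=0.215
px=np.array([np.cos(Y),np.sin(Y),0]);py=np.array([-np.sin(Y),np.cos(Y),0]);pz=np.array([0,0,1.])
P0=np.array([639.3,-16,0])
def W(x,y,z): return P0+x*px+y*py+z*pz
RG=R.from_matrix(np.stack([px,-py,-pz],1))   # tool x=press x, down
E
python3 - <<'E'
from h import *
goto([604,-299,200],RG);print(tool()[0],np.round(tool()[2]['joints'],2),tool()[2]['time'])
E
```

```text
time: 0.78
eef_pos: [620.4, -0.5, 389.8]
orientation: [-0.007, 0.707, 0.707, -0.007]
contact_force: [0.9, 0.2, 0.4]
opening: 85.5
time: 1.45
eef_pos: [615.6, -260.4, 394.7]
orientation: [-0.005, 0.957, 0.292, -0.004]
contact_force: [-0.4, -0.4, 0.8]
opening: 85.0
shift tool m [-0.0304  0.0277  0.1945] rot [-0.0103  0.006   0.3768]
[ 615.60356694 -260.40089275  394.66667415] [ 0.3   0.63  0.06  1.1  -0.04  1.42 -0.62] 1.45
```

```bash
python3 -m handwheel '[[-0.01,0.01,0.03,-0.003,0.002,0.12,0],[-0.01,0.01,0.035,-0.003,0.002,0.12,0],[-0.008,0.008,0.035,-0.003,0.002,0.12,0],[0,0,0.035,0,0,0.017,0],[0,0,0.025,0,0,0,0],[0,0,0,0,0,0,0]]'
python3 - <<'E'
from h import *
c=cam('wrist','w1.png')
goto([604,-299,200],RG);print(tool()[0],tool()[2]['time'])
K=np.array(c['camera_matrix'])
def fish(c,P):
    Rm=cv2.Rodrigues(np.array(c['rvec'],float))[0];X=Rm@np.array(P,float)+np.array(c['tvec'],float).ravel()
    th=np.arctan2(np.hypot(X[0],X[1]),X[2]);n=np.hypot(X[0],X[1]);return K[0,0]*th*X[0]/n+K[0,2],K[1,1]*th*X[1]/n+K[1,2]
print('stopper predicted',fish(c,(604,-299,138)))
E
```

```text
time: 1.95
eef_pos: [601.7, -311.2, 229.1]
orientation: [0.004, 0.996, 0.094, 0.001]
contact_force: [-1.4, 1.3, -0.8]
opening: 85.4
shift tool m [ 0.0033 -0.0125  0.0315] rot [ 0.0098 -0.0041 -0.0255]
[ 602.9574896  -311.57049626  231.57346004] 2.0
stopper predicted (np.float64(239.3125137475184), np.float64(182.45468435271286))
```

View pics/w1.png

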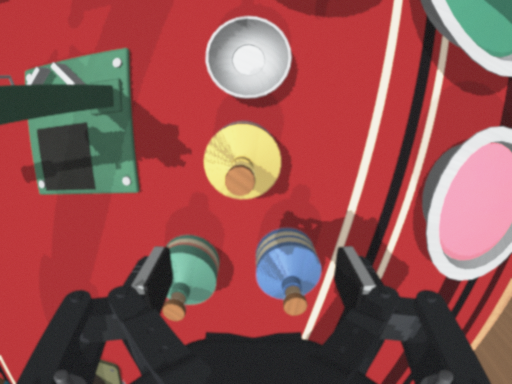

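Wrist view: stopper top at (240,180) vs. predicted (239,182), so the bottle position is confirmed. Fingers clear. Descend to TCP z≈81 in steps.

```bash
python3 -m handwheel '[[0.003,-0.0125,0.0315,0.01,-0.004,-0.025,0],[0,0,0.025,0,0,0,0],[0,0,0,0,0,0,0]]'
python3 - <<'E'
from h import *
goto([604,-299,81],RG)
E
```

```text
time: 2.25
eef_pos: [608.7, -300.8, 180.4]
orientation: [0.003, 0.994, 0.108, 0.005]
contact_force: [-0.3, -0.2, -0.1]
opening: 85.8
shift tool m [-0.0052 -0.0034  0.0993] rot [ 0.0066 -0.01    0.0015]
```

```bash
python3 -m handwheel '[[-0.004,-0.003,0.015,0.006,-0.01,0,0],[0,0,0.02,0,0,0,0],[0,0,0.02,0,0,0,0],[0,0,0.02,0,0,0,0],[0,0,0.015,0,0,0,0],[0,0,0,0,0,0,0]]'
python3 - <<'E'
from h import *
goto([604,-299,81],RG)
E
```

```text
time: 2.75
eef_pos: [614.5, -301.9, 99.9]
orientation: [0.005, 0.994, 0.109, 0.009]
contact_force: [-0.7, 0.4, -0.1]
opening: 85.6
shift tool m [-0.0099 -0.0054  0.0187] rot [ 0.0125 -0.0174  0.0042]
```

```bash
python3 -m handwheel '[[-0.0095,-0.005,0.006,0.012,-0.017,0.004,0],[-0.003,0,0.009,0,-0.003,0,0],[0,0,0,0,0,0,0]]'
python3 - <<'E'
from h import *
goto([604,-299,81],RG)
E
```

```text
time: 3.0
eef_pos: [603.2, -301.0, 88.2]
orientation: [0.002, 0.994, 0.107, 0.001]
contact_force: [-0.0, -1.3, 0.0]
opening: 85.4
shift tool m [ 0.0012 -0.0018  0.0072] rot [ 0.0037 -0.001   0.0002]
```

```bash
python3 -m handwheel '[[0.0005,-0.002,0.007,0.003,0,0,0],[0,0,0,0,0,0,0.3],[0,0,0,0,0,0,0.6],[0,0,0,0,0,0,1],[0,0,0,0,0,0,1],[0,0,0,0,0,0,1],[0,0,0,0,0,0,1],[0,0,0,0,0,0,1]]'
python3 -m handwheel '[[0,0,0,0,0,0,1],[0,0,0,0,0,0,1],[0,0,0,0,0,0,1],[0,0,0,0,0,0,1]]'
python3 - <<'E'
from h import *
goto([604,-299,81],RG)
E
```

```text
time: 3.67
eef_pos: [605.0, -299.6, 83.9]
orientation: [0.001, 0.994, 0.107, 0.003]
contact_force: [0.1, -0.0, -0.2]
opening: 26.3
time: 4.0
eef_pos: [605.0, -299.6, 83.9]
orientation: [0.001, 0.994, 0.107, 0.003]
contact_force: [-0.1, -0.0, 0.4]
opening: 25.9
shift tool m [-0.0009 -0.0008  0.0029] rot [ 0.0032 -0.0049  0.0001]
```

Neck gripped (26 mm). Lift.

```bash
python3 -m handwheel '[[0,0,-0.008,0,0,0,1],[0,0,-0.015,0,0,0,1],[0,0,-0.02,0,0,0,1],[-0.005,0,-0.02,0,0,0,1],[-0.015,0,-0.015,0,0,0,1],[-0.015,-0.01,0,0,0,0,1],[-0.02,-0.02,0,0,0,0,1],[-0.02,-0.02,0,0,0,0,1]]'
python3 - <<'E'
from h import *
goto(W(-82,0,170),RG);print(tool()[2]['opening'])
E
```

```text
time: 4.67
eef_pos: [519.3, -267.2, 161.8]
orientation: [0.001, 0.994, 0.107, 0.001]
contact_force: [-0.7, 0.5, -5.1]
opening: 26.1
shift tool m [ 0.0888 -0.2198 -0.0084] rot [ 0.0019 -0.0018 -0.0003]
26.052208088226056
```

```bash
python3 -m handwheel '[[0.012,-0.008,-0.008,0,0,0,1],[0.012,-0.025,-0.004,0,0,0,1],[0.012,-0.03,0,0,0,0,1],[0.012,-0.03,0,0,0,0,1],[0.012,-0.03,0,0,0,0,1],[0.012,-0.03,0,0,0,0,1],[0.012,-0.03,0,0,0,0,1],[0.004,-0.018,0,0,0,0,1]]'
python3 - <<'E'
from h import *
goto(W(-82,0,170),RG);print(tool()[2]['opening'])
E
```

```text
time: 5.33
eef_pos: [546.5, -46.8, 172.1]
orientation: [-0.002, 0.995, 0.098, -0.011]
contact_force: [1.5, 1.0, -5.1]
opening: 26.0
shift tool m [ 0.0151 -0.0106  0.0019] rot [-0.0072  0.0218 -0.0187]
25.962282475353454
```

```bash
python3 -m handwheel '[[0.014,-0.01,0.01,-0.007,0.02,-0.018,1],[0,0,0.02,0,0,0,1],[0,0,0.02,0,0,0,1],[0,0,0.01,0,0,0,1],[0,0,0,0,0,0,1]]'
python3 - <<'E'
from h import *
c=cam('side','s2.png')
cv2.imwrite('pics/s2.png',cv2.resize(c['color'][115:335,195:375,::-1],None,fx=2.7,fy=2.7,interpolation=cv2.INTER_CUBIC))
goto(W(-82,0,94),RG)
E
```

```text
time: 5.75
eef_pos: [558.9, -21.4, 110.8]
orientation: [-0.003, 0.993, 0.115, 0.0]
contact_force: [-1.0, 1.4, -5.0]
opening: 26.1
shift tool m [-0.0026  0.0118  0.0175] rot [-0.0068 -0.0015  0.015 ]
```

View pics/s2.png

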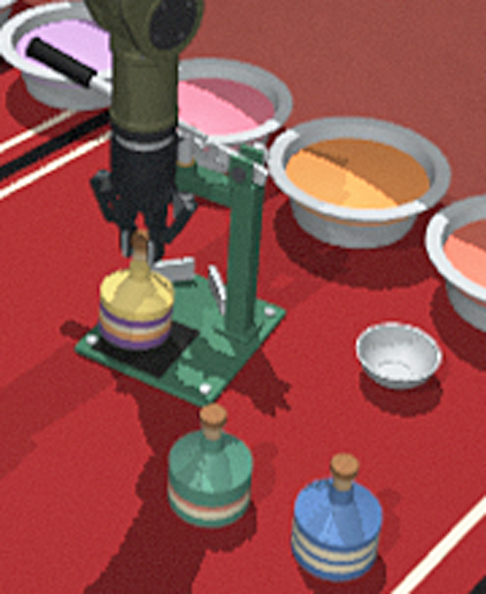

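Bottle hangs upright over the base plate at (137,310); green (212,465) and blue (335,510) are undisturbed. It's about 12 mm off to +y, so I correct that and lower.

```bash
python3 -m handwheel '[[-0.0025,0.0115,0.004,-0.006,-0.001,0.014,1],[0,0,0.006,0,0,0,1],[0,0,0,0,0,0,1]]'
python3 - <<'E'
from h import *
goto(W(-82,0,94),RG)
E
```

```text
time: 6.05
eef_pos: [560.6, -36.3, 102.9]
orientation: [0.001, 0.994, 0.106, 0.002]
contact_force: [0.0, 0.5, -5.4]
opening: 26.4
shift tool m [-0.0009 -0.003   0.0089] rot [ 0.0017 -0.0035 -0.0028]
```

```bash
python3 -m handwheel '[[-0.0008,-0.003,0.005,0.0015,-0.003,-0.0025,1],[0,0,0.003,0,0,0,1],[0,0,0,0,0,0,1]]'
python3 - <<'E'
from h import *
goto(W(-82,0,94),RG)
E
```

```text
time: 6.3
eef_pos: [559.8, -34.8, 96.9]
orientation: [0.0, 0.994, 0.106, 0.001]
contact_force: [1.8, 0.3, -4.4]
opening: 26.3
shift tool m [-0.0004 -0.0014  0.0029] rot [ 0.0006 -0.0027 -0.0032]
```

```bash
python3 -m handwheel '[[0,-0.001,0.002,0,-0.002,-0.003,1],[0,0,0.0015,0,0,0,1],[0,0,0,0,0,0,1]]'

```

```text
time: 6.55
eef_pos: [560.2, -34.3, 96.9]
orientation: [0.0, 0.994, 0.107, 0.002]
contact_force: [-0.5, -0.5, -5.0]
opening: 26.0
```

```bash
python3 -m handwheel '[[0,-0.001,0.004,0,-0.003,-0.003,1],[0,0,0.003,0,0,0,1],[0,0,0.002,0,0,0,1]]'

```

```text
time: 6.8
eef_pos: [560.2, -34.0, 92.8]
orientation: [0.001, 0.994, 0.108, 0.001]
contact_force: [-6.2, -0.2, 17.8]
opening: 26.1
```

Contact with the base (Fz +18). Ease off a little, then release.

```bash
python3 -m handwheel '[[0,0,-0.0008,0,0,0,1],[0,0,0,0,0,0,1],[0,0,0,0,0,0,0.5],[0,0,0,0,0,0,0.2],[0,0,0,0,0,0,0],[0,0,0,0,0,0,0],[0,0,0,0,0,0,0],[0,0,0,0,0,0,0]]'
python3 - <<'E'
from h import *
goto(W(-82,0,93),RG)
E
```

```text
time: 7.47
eef_pos: [563.2, -33.4, 94.3]
orientation: [0.001, 0.994, 0.109, 0.004]
contact_force: [0.0, -0.2, -0.5]
opening: 85.5
shift tool m [-0.004  -0.0007  0.0013] rot [ 0.0028 -0.0079  0.0029]
```

```bash
python3 -m handwheel '[[-0.003,0,-0.01,0.003,-0.008,0.003,0],[0,0,-0.025,0,0,0,0],[0,0,-0.03,0,0,0,0],[-0.02,0,-0.02,0,0,0,0.3],[-0.03,0,-0.01,0,0.06,0,0.5],[-0.03,0,0,0,0.06,0,0.5],[-0.025,0,0,0,0.06,0,0.5],[0,0,0,0,0.04,0,0.5]]'
cat >> h.py <<'E'
RP=RG*R.from_rotvec([0,0.23,0])
def prs():
    e,r,s=tool();d=e-P0;return np.round([d@px,d@py,d[2]],1)
E
python3 - <<'E'
from h import *
goto(W(-165,0,120),RP);print(prs(),tool()[2]['opening'])
E
```

```text
time: 8.13
eef_pos: [459.7, -55.8, 188.3]
orientation: [-0.01, 0.987, 0.11, 0.117]
contact_force: [-0.7, 0.6, -0.7]
opening: 42.6
shift tool m [ 0.0026 -0.0008  0.0708] rot [ 0.0042 -0.0046  0.0066]
[-184.    -0.5  188.3] 42.59746146964754
```

```bash
python3 -m handwheel '[[0,-0.001,0.02,0.004,-0.005,0.006,0.5],[-0.002,0,0.03,0,0,0,0.5],[-0.004,0,0.03,0,0,0,0.5],[-0.004,0,0.03,0,0,0,0.5],[-0.003,0,0.025,0,0,0,0.5],[0,0,0,0,0,0,0.5]]'
python3 - <<'E'
from h import *
goto(W(-160,0,38),RP);print(prs(),tool()[2]['opening'])
E
```

```text
time: 8.63
eef_pos: [475.0, -55.3, 117.9]
orientation: [-0.017, 0.989, 0.105, 0.103]
contact_force: [0.6, 0.4, -0.1]
opening: 42.8
shift tool m [-0.0078 -0.0025  0.0801] rot [-0.0107  0.0219 -0.0051]
[-168.9   -3.4  117.9] 42.767810234293286
```

```bash
python3 -m handwheel '[[-0.002,-0.002,0.02,-0.01,0.021,-0.005,0.5],[-0.002,0,0.02,0,0.003,0,0.5],[-0.002,0,0.02,0,0.003,0,0.5],[-0.002,0,0.02,0,0.003,0,0.5],[0,0,0,0,0,0,0.5]]'
python3 - <<'E'
from h import *
goto(W(-160,0,38),RP);print(prs(),tool()[2]['opening'])
E
```

```text
time: 9.05
eef_pos: [507.9, -57.9, 70.2]
orientation: [-0.02, 0.99, 0.111, 0.09]
contact_force: [-0.0, -0.9, 1.2]
opening: 42.6
shift tool m [-0.0281 -0.0125  0.0278] rot [-0.0219  0.0461  0.0061]
[-137.3  -12.9   70.2] 42.627580009758844
```

```bash
python3 -m handwheel '[[-0.02,-0.01,0,-0.02,0.045,0.006,0.5],[-0.01,0,0,0,0,0,0.5],[0,0,0,0,0,0,0.5]]'
python3 - <<'E'
from h import *
goto(W(-155,0,38),RP);print(prs(),np.round(tool()[2]['joints'],3))
E
```

```text
time: 9.3
eef_pos: [493.0, -59.5, 87.8]
orientation: [-0.019, 0.99, 0.108, 0.093]
contact_force: [-0.2, -0.4, -0.9]
opening: 42.9
shift tool m [-0.0121 -0.0104  0.0486] rot [-0.0177  0.041   0.0002]
[-152.2  -11.3   87.8] [ 0.111  0.709 -0.052  2.233 -0.997  0.044 -0.286]
```

Joints 5 and 6 are at their limits: leaning 0.23 isn't reachable this close. I'll use a lean of 0.1 here and increase it as the push moves outward.

```bash
cat >> h.py <<'E'
def RL(l): return RG*R.from_rotvec([0,l,0])
E
python3 - <<'E'
from h import *
goto(W(-152,0,88),RL(.1))
E
```

```text
shift tool m [ 0.0002 -0.0113  0.    ] rot [-0.0177 -0.089   0.0013]
```

```bash
python3 -m handwheel '[[0,-0.006,0,-0.009,-0.045,0,0.5],[0,-0.005,0,-0.009,-0.045,0,0.5],[0,0,0,0,0,0,0.5]]'
python3 - <<'E'
from h import *
goto(W(-150,0,46),RL(.1));print(prs(),np.round(tool()[2]['joints'],3))
E
```

```text
time: 9.55
eef_pos: [487.5, -51.2, 89.3]
orientation: [-0.008, 0.994, 0.103, 0.047]
contact_force: [-0.2, 1.0, -0.3]
opening: 42.6
shift tool m [ 0.0016 -0.0017  0.0436] rot [-0.0053  0.0043 -0.0093]
[-155.8   -2.    89.3] [-0.14   0.733  0.28   2.177 -0.952  0.268 -0.379]
```

```bash
python3 -m handwheel '[[0,-0.002,0.015,-0.005,0.004,-0.009,0.5],[0,0,0.015,0,0,0,0.5],[0,0,0.012,0,0,0,0.5],[0,0,0,0,0,0,0.5]]'
python3 - <<'E'
from h import *
goto(W(-150,0,46),RL(.1));print(prs(),np.round(tool()[2]['joints'],3))
E
```

```text
time: 9.88
eef_pos: [492.5, -48.7, 48.1]
orientation: [-0.003, 0.993, 0.109, 0.053]
contact_force: [0.2, 0.4, -0.5]
opening: 42.9
shift tool m [ 0.0002 -0.0007  0.0021] rot [ 0.0049 -0.0067  0.0048]
[-150.4   -0.7   48.1] [-0.021  0.799  0.068  2.191 -0.966  0.084 -0.368]
```

```bash
python3 -m handwheel '[[0.01,-0.0007,0.002,0.005,0,0.004,0.5],[0.01,0,0.0015,0,0.005,0,0.5],[0.01,0,0.0015,0,0.01,0,0.5],[0.01,0,0.0015,0,0.01,0,0.5],[0.01,0,0.0015,0,0.01,0,0.5]]'
python3 - <<'E'
from h import *
goto(W(-85,0,46),RL(.16));print(prs(),np.round(tool()[2]['joints'],3))
E
```

```text
time: 10.3
eef_pos: [534.3, -38.3, 46.6]
orientation: [-0.011, 0.992, 0.105, 0.066]
contact_force: [-5.6, -1.5, 3.5]
opening: 42.6
shift tool m [0.0221 0.0006 0.0036] rot [-0.0073  0.0264 -0.004 ]
[-107.4    0.6   46.6] [-0.071  0.823  0.133  2.098 -0.962  0.165 -0.399]
```

```bash
python3 -m handwheel '[[0.009,0,0.0015,-0.006,0.02,-0.004,0.5],[0.009,0,0.0015,0,0.015,0,0.5],[0.009,0,0.0015,0,0.015,0,0.5]]'
python3 - <<'E'
from h import *
goto(W(-60,0,46),RL(.2));print(prs(),np.round(tool()[2]['joints'],3))
E
```

```text
time: 10.55
eef_pos: [556.8, -33.3, 46.9]
orientation: [-0.01, 0.99, 0.107, 0.089]
contact_force: [-4.0, -0.3, 1.3]
opening: 42.5
shift tool m [0.0238 0.0007 0.0052] rot [-0.0015  0.0209 -0.0005]
[-84.3   0.7  46.9] [-0.039  0.825  0.07   2.079 -0.965  0.111 -0.399]
```

```bash
python3 -m handwheel '[[0.008,0,0.0018,0,0.02,0,0.5],[0.008,0,0.0018,0,0.015,0,0.5],[0.006,0,0.0013,0,0.01,0,0.5]]'
python3 - <<'E'
from h import *
c=cam('side')
cv2.imwrite('pics/s3.png',cv2.resize(c['color'][115:275,195:355,::-1],None,fx=3.7,fy=3.7,interpolation=cv2.INTER_CUBIC))
goto(W(-52,0,46),RL(.22));print(prs(),np.round(tool()[2]['joints'],3))
E
```

```text
time: 10.8
eef_pos: [576.1, -29.3, 47.0]
orientation: [-0.013, 0.988, 0.106, 0.11]
contact_force: [-4.0, -0.9, 1.8]
opening: 42.5
shift tool m [0.0111 0.0003 0.0036] rot [-0.0012 -0.0035 -0.0017]
[-63.6   0.3  47. ] [ 0.004  0.83  -0.005  2.062 -0.97   0.054 -0.392]
```

View pics/s3.png

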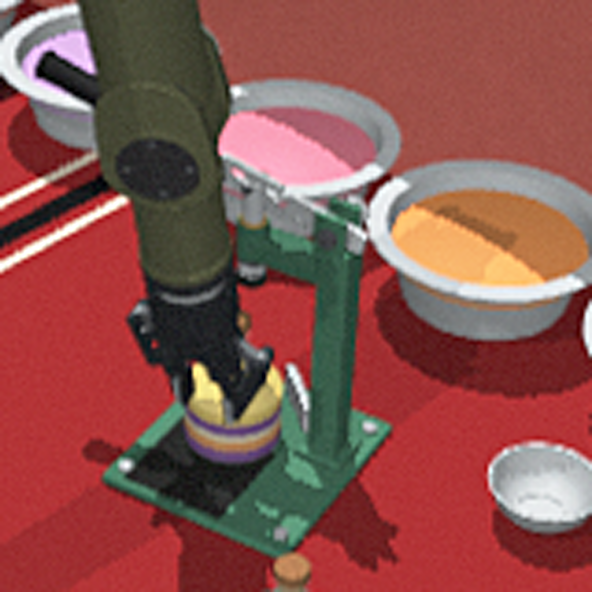

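Bottle upright at (235,420), nearly in the V. Continue in small steps until the push force rises.

```bash
python3 -m handwheel '[[0.006,0,0.0014,0,-0.003,0,0.5],[0.005,0,0.0012,0,0,0,0.5]]'; python3 -m handwheel '[[0.004,0,0.001,0,0,0,0.5],[0.003,0,0.0007,0,0,0,0.5]]'; python3 -c "
from h import *
print(prs())"
```

```text
time: 11.02
eef_pos: [585.4, -27.5, 47.0]
orientation: [-0.013, 0.989, 0.105, 0.107]
contact_force: [-4.3, -1.0, 2.9]
opening: 42.7
time: 11.18
eef_pos: [591.6, -26.4, 46.9]
orientation: [-0.013, 0.989, 0.105, 0.106]
contact_force: [-4.4, -1.4, 3.0]
opening: 42.8
[-48.8   0.   46.9]
```

```bash
python3 -m handwheel '[[0.004,0,0.001,0,0,0,0.5],[0.003,0,0.0007,0,0,0,0.5]]'; python3 -c "
from h import *
print(prs())"
```

```text
time: 11.35
eef_pos: [597.3, -25.3, 46.8]
orientation: [-0.013, 0.989, 0.105, 0.105]
contact_force: [-5.9, -0.2, 3.4]
opening: 42.6
[-43.   -0.1  46.8]
```

```bash
python3 -m handwheel '[[0.004,0,0.001,0,0,0,0.5],[0.002,0,0.0005,0,0,0,0.5]]';python3 -m handwheel '[[0.003,0,0.0007,0,0,0,0.5],[0.002,0,0.0005,0,0,0,0.5]]'; python3 -c "
from h import *
print(prs())
c=cam('side')
cv2.imwrite('pics/s4.png',cv2.resize(c['color'][165:255,225:325,::-1],None,fx=6,fy=6,interpolation=cv2.INTER_CUBIC))
"
```

```text
time: 11.52
eef_pos: [602.0, -24.4, 46.8]
orientation: [-0.013, 0.989, 0.105, 0.104]
contact_force: [-5.8, -1.2, 5.1]
opening: 42.6
time: 11.68
eef_pos: [602.0, -24.1, 46.6]
orientation: [-0.013, 0.989, 0.105, 0.1]
contact_force: [-8.9, -1.6, 11.1]
opening: 42.7
[-38.2   0.   46.6]
```

View pics/s4.png

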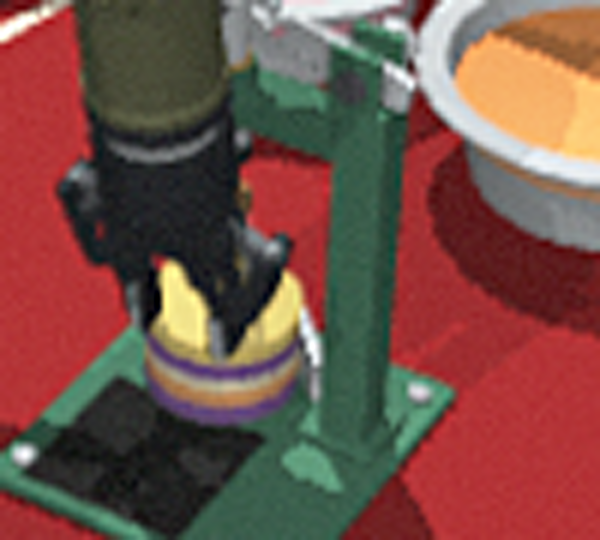

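```bash
python3 - <<'E'
from h import *
c=cam('side')
th=np.linspace(0,2*np.pi,73)
for x in(-8,-4,0):
    e=proj(c,[W(x+45*np.cos(t),45*np.sin(t),10) for t in th]);u=proj(c,[W(x+45*np.cos(t),45*np.sin(t),68) for t in th]);print(x,(e[:,0].min()-225)*6+2.5,(e[:,0].max()-225)*6+2.5,(e[:,1].max()-165)*6+2.5)
h=cv2.cvtColor(c['color'],cv2.COLOR_RGB2HSV)[200:245,235:290]
m=cv2.inRange(h,(125,60,40),(165,255,255));ys,xs=np.nonzero(m);print('purple',(xs.min()+10)*6,(xs.max()+11)*6,(ys.max()+1+35)*6)
E
```

```text
-8 136.43938536269002 293.9384150019248 431.0412569673895
-4 140.0859070507588 297.32120597902883 427.0114081476893
0 143.72016551411554 300.6926154516383 422.9954194271253
purple 150 300 426
```

```bash
python3 -m handwheel '[[0.005,0,0.001,0,0,0,0.5],[0.004,0,0.001,0,0,0,0.5]]'; python3 -c "
from h import *
print(prs())"
```

```text
time: 11.95
eef_pos: [601.8, -24.1, 46.4]
orientation: [-0.014, 0.99, 0.103, 0.093]
contact_force: [-15.8, -2.2, 17.8]
opening: 42.8
[-38.4   0.1  46.4]
```

Firm stop (16 N, no motion), and the purple band matches the seat prediction. Retreat.

```bash
python3 -m handwheel '[[-0.008,0,-0.0015,0,0,0,0.5],[-0.015,0,-0.003,0,0,0,0.5],[-0.02,0,-0.004,0,-0.03,0,0.5],[-0.02,0,-0.01,0,-0.04,0,0.5],[-0.02,0,-0.02,0,-0.03,0,0.5],[-0.01,0,-0.03,0,-0.03,0,0.5],[0,0,-0.03,0,-0.03,0,0.5],[0,0,-0.03,0,0,0,0.5]]'
python3 - <<'E'
from h import *
print(prs())
a=cam('scene');b=cam('side')
A=cv2.resize(a['color'][165:285,190:310,::-1],(400,400),interpolation=cv2.INTER_CUBIC);B=cv2.resize(b['color'][135:255,210:330,::-1],(400,400),interpolation=cv2.INTER_CUBIC)
cv2.imwrite('pics/s5.png',np.hstack([A,B]))
for c,o in((a,(190,165)),(b,(210,135))): print('seated stopper',(proj(c,[W(0,0,148),W(-10,0,148),W(0,-10,148),W(0,0,166)])-o)*400/120)
E
```

```text
time: 12.62
eef_pos: [504.3, -46.3, 161.9]
orientation: [-0.004, 0.994, 0.105, 0.014]
contact_force: [2.2, 0.3, 0.1]
opening: 42.8
[-138.3   -0.8  161.9]
seated stopper [[257.31391741 183.82288462]
 [252.31072151 175.13184039]
 [247.37643512 188.05004822]
 [257.92528744 173.77962318]]
seated stopper [[175.7060053  197.10955714]
 [170.59660898 202.25089805]
 [184.54786665 200.33340914]
 [176.21048343 182.26207819]]
```

View pics/s5.png

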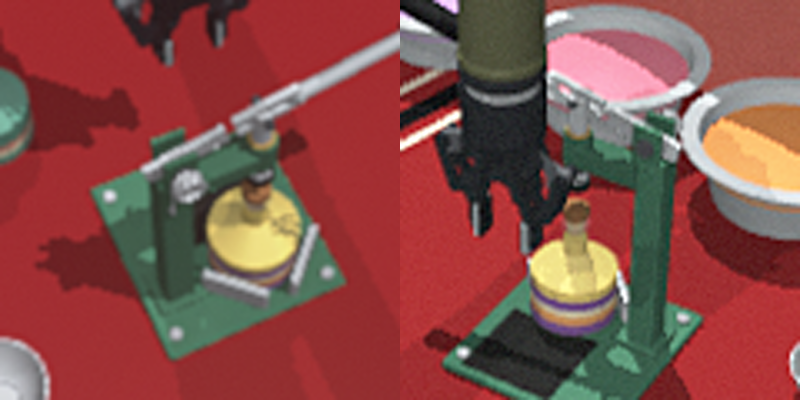

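Bottle stands seated against both bars (scene, bars at (235,285) and (305,255)), stopper (258,190) directly under the pad. Now up and over to the grip.

```bash
cat >> h.py <<'E'
def lev(t):
    f=.221-t;u=np.cos(f)*py+np.sin(f)*pz;z=np.sin(f)*py-np.cos(f)*pz
    return W(0,-80,250)+260*u, R.from_matrix(np.stack([u,px,z],1)), z
def golev(t,back=0,o=19):
    g,r,z=lev(t);goto(g+z*(o-back),r)
E
python3 -m handwheel '[[0,0,-0.035,0,0,-0.05,0.3],[0,0,-0.035,0,0,-0.1,0],[0,0,-0.035,0,0,-0.12,0],[0,0,-0.035,0,0,-0.12,0],[0,0,-0.035,0,0,-0.12,0],[0,0,-0.035,0,0,-0.12,0],[0,0,-0.03,0,0,-0.12,0],[0,0,0,0,0,-0.12,0]]'
python3 - <<'E'
from h import *
golev(0,110);print(prs(),np.round(tool()[2]['joints'],3))
E
```

```text
time: 13.38
eef_pos: [506.9, -45.9, 418.4]
orientation: [0.013, 0.847, 0.531, 0.025]
contact_force: [0.7, -0.5, -0.9]
opening: 85.7
shift tool m [0.2048 0.0099 0.0289] rot [ 0.1284  0.2012 -0.6569]
[-135.7   -0.9  418.4] [-0.398  0.328  0.59   1.634 -0.209  1.185 -0.215]
```

```bash
python3 -m handwheel '[[0.02,0.002,0,0.02,0.03,-0.11,0],[0.03,0.006,0,0.02,0.03,-0.11,0],[0.03,0.01,0,0.02,0.03,-0.11,0],[0.03,0.01,0,0.02,0.03,-0.11,0],[0.025,0.012,0.01,0.02,0.03,-0.11,0],[0.02,0.012,0.01,0.02,0.03,-0.1,0],[0,0,0,0,0,0,0]]'
python3 - <<'E'
from h import *
golev(0,110);print(prs(),np.round(tool()[2]['joints'],3))
E
```

```text
time: 13.97
eef_pos: [593.2, 111.5, 423.1]
orientation: [-0.073, 0.609, 0.786, 0.075]
contact_force: [0.3, 0.2, -1.0]
opening: 85.6
shift tool m [0.0126 0.0177 0.0311] rot [0.0214 0.0124 0.0394]
[-17.9 134.4 423.1] [-0.312  0.502  0.316  1.311 -0.367  1.38   0.297]
```

```bash
python3 -m handwheel '[[0.012,0.017,0.03,0.02,0.012,0.039,0],[0,0,0.01,0,0,0,0],[0,0,0,0,0,0,0]]'
python3 - <<'E'
from h import *
golev(0,0)
c=cam('wrist','w2.png')
E
```

```text
time: 14.22
eef_pos: [609.5, 137.2, 386.2]
orientation: [-0.084, 0.623, 0.774, 0.072]
contact_force: [0.1, -1.1, 0.1]
opening: 85.7
shift tool m [-1.000e-04 -4.300e-03  1.001e-01] rot [0.0068 0.0005 0.0006]
```

View pics/w2.png

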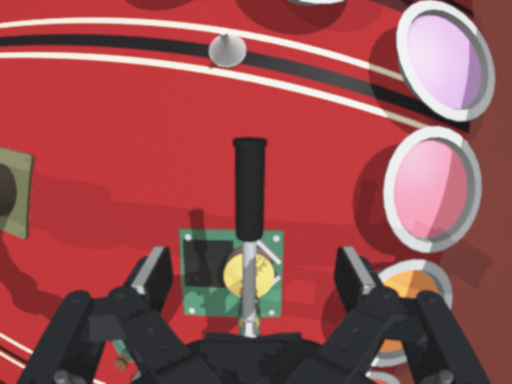

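Grip at (250,190), centred between the fingers, with the lever straight along tool x. Descend.

```bash
python3 -m handwheel '[[0,-0.004,0.015,0.007,0,0,0],[0,0,0.025,0,0,0,0],[0,0,0.025,0,0,0,0],[0,0,0.02,0,0,0,0],[0,0,0,0,0,0,0]]'
python3 - <<'E'
from h import *
golev(0,0)
E
```

```text
time: 14.68
eef_pos: [605.8, 153.7, 307.4]
orientation: [-0.08, 0.624, 0.774, 0.074]
contact_force: [-1.6, 0.1, -0.7]
opening: 85.6
shift tool m [ 0.0007 -0.0038  0.0195] rot [0.0151 0.0021 0.0007]
```

```bash
python3 -m handwheel '[[0.001,-0.004,0.012,0.014,0.002,0,0],[0,0,0.007,0,0,0,0],[0,0,0,0,0,0,0],[0,0,0,0,0,0,0.4],[0,0,0,0,0,0,0.7],[0,0,0,0,0,0,1],[0,0,0,0,0,0,1],[0,0,0,0,0,0,1]]'
python3 -m handwheel '[[0,0,0,0,0,0,1],[0,0,0,0,0,0,1],[0,0,0,0,0,0,1]]'
python3 - <<'E'
from h import *
golev(0,0);s=tool()[2];print(s['wrist_torque'],np.round(s['joints'],3))
E
```

```text
time: 15.35
eef_pos: [605.4, 155.6, 295.5]
orientation: [-0.081, 0.624, 0.774, 0.074]
contact_force: [-0.4, -0.3, -0.6]
opening: 25.5
time: 15.6
eef_pos: [603.0, 154.6, 296.4]
orientation: [-0.082, 0.624, 0.774, 0.072]
contact_force: [-0.6, -1.0, 3.3]
opening: -0.3
shift tool m [ 0.0016 -0.001   0.0085] rot [ 0.0092  0.0015 -0.0007]
[-0.19475107  0.2515756  -0.00919785] [-0.357  0.617  0.286  1.49  -0.432  1.105  0.299]
```

The fingers slid off the top of the sleeve (too shallow). Back up, reopen, and go deeper.

```bash
python3 -m handwheel '[[0,0,-0.02,0,0,0,1],[0,0,-0.025,0,0,0,0.5],[0,0,-0.01,0,0,0,0],[0,0,0,0.009,0,0,0],[0,0,0,0,0,0,0],[0,0,0,0,0,0,0]]'
python3 - <<'E'
from h import *
golev(0,0,28);print(tool()[2]['opening'])
c=cam('side');B=c['color'][100:200,190:310,::-1]
cv2.imwrite('pics/s6.png',cv2.resize(B,None,fx=5,fy=5,interpolation=cv2.INTER_CUBIC))
print((proj(c,lev(0)[0])[0]-[190,100])*5)
E
```

```text
time: 16.1
eef_pos: [606.1, 143.2, 351.1]
orientation: [-0.085, 0.623, 0.774, 0.069]
contact_force: [0.2, 0.1, 0.4]
opening: 60.8
shift tool m [ 0.0013 -0.0015  0.0734] rot [ 0.0008  0.0017 -0.0002]
60.84834745177801
[137.52005185 187.80106341]
```

View pics/s6.png

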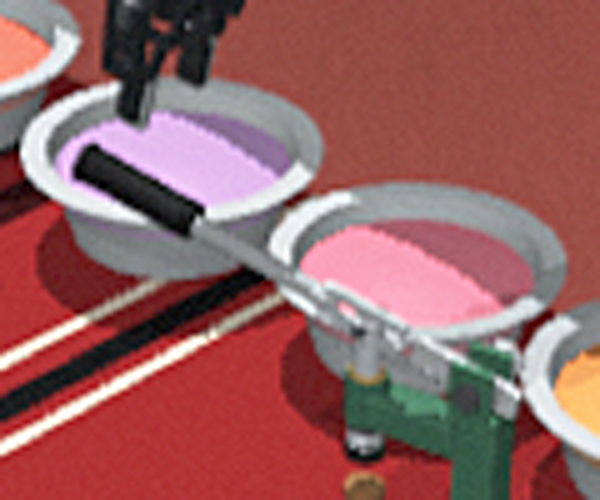

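Lever is back at rest, grip middle at (138,190) as predicted, fingers clear above it.

```bash
python3 -m handwheel '[[0,0,0,0,0,0,0],[0.001,-0.0015,0.02,0,0.001,0,0],[0,0,0.025,0,0,0,0],[0,0,0.025,0,0,0,0],[0,0,0,0,0,0,0]]'
python3 - <<'E'
from h import *
golev(0,0,28);print(tool()[2]['opening'])
E
```

```text
time: 16.57
eef_pos: [599.9, 160.1, 277.9]
orientation: [-0.086, 0.623, 0.774, 0.068]
contact_force: [-1.2, 0.1, -1.2]
opening: 85.6
shift tool m [-0.0002  0.0009 -0.0018] rot [-0.0019  0.0003  0.    ]
85.60944293122036
```

```bash
python3 -m handwheel '[[0,0,0,0,0,0,0.4],[0,0,0,0,0,0,0.7],[0,0,0,0,0,0,1],[0,0,0,0,0,0,1],[0,0,0,0,0,0,1],[0,0,0,0,0,0,1],[0,0,0,0,0,0,1]]'
python3 -m handwheel '[[0,0,0,0,0,0,1],[0,0,0,0,0,0,1],[0,0,0,0,0,0,1]]'
python3 - <<'E'
from h import *
golev(0,0,28);golev(.08,0,28);s=tool()[2];print(s['wrist_torque'])
E
```

```text
time: 17.15
eef_pos: [601.8, 159.5, 280.7]
orientation: [-0.085, 0.624, 0.774, 0.07]
contact_force: [0.1, 1.2, -4.9]
opening: 23.8
time: 17.4
eef_pos: [601.8, 159.5, 280.6]
orientation: [-0.085, 0.624, 0.774, 0.069]
contact_force: [1.6, 1.1, -3.7]
opening: 23.6
shift tool m [ 0.0001 -0.0008  0.001 ] rot [ 0.0016  0.0009 -0.0005]
shift tool m [-0.003  -0.0008  0.0217] rot [ 0.0016 -0.0791 -0.0006]
[-0.2188163  -0.09599372 -0.0532937 ]
```

```bash
python3 -m handwheel '[[0,-0.0008,0.008,0.0016,-0.03,0,1],[-0.001,0,0.008,0,-0.03,0,1],[-0.001,0,0.008,0,-0.03,0,1],[-0.001,0,0.008,0,-0.03,0,1]]'
cat >> h.py <<'E'
def tlev():
    # lever angle from TCP, assuming TCP stays in lever frame; also from tool tilt
    e,r,s=tool();d=e-W(0,-80,250);y,z=d@py,d[2];zt=r.as_matrix()[:,2]
    f=np.arctan2(z,y)+np.arctan2(28,260);print('t from pos %.3f radius %.1f tilt %.3f press x %.1f open %.1f F %s time %.2f'%(.221-f,np.hypot(y,z),.221-np.arctan2(zt@py,-zt[2]),d@px,s['opening'],np.round(s['contact_force'],1),s['time']))
E
python3 - <<'E'
from h import *
tlev();golev(.2,0,28)
E
```

```text
time: 17.73
eef_pos: [601.6, 161.0, 252.2]
orientation: [-0.037, 0.628, 0.777, 0.032]
contact_force: [-0.6, -0.8, 3.2]
opening: 23.8
t from pos 0.105 radius 260.9 tilt 0.123 press x 1.0 open 23.8 F [-0.6 -0.8  3.2] time 17.73
shift tool m [-0.0028 -0.0011  0.0246] rot [ 0.0048 -0.0766 -0.0032]
```

```bash
python3 -m handwheel '[[-0.001,-0.001,0.009,0.004,-0.025,-0.003,1],[-0.001,0,0.009,0,-0.025,0,1],[-0.001,0,0.009,0,-0.025,0,1],[-0.001,0,0.008,0,-0.03,0,1]]'
python3 - <<'E'
from h import *
tlev();golev(.3,0,28)
E
```

```text
time: 18.07
eef_pos: [602.0, 159.5, 217.1]
orientation: [0.007, 0.627, 0.779, -0.003]
contact_force: [-1.8, 0.3, 4.3]
opening: 23.4
t from pos 0.240 radius 261.5 tilt 0.236 press x 1.0 open 23.4 F [-1.8  0.3  4.3] time 18.07
shift tool m [-0.0022 -0.0011  0.0156] rot [ 0.0047 -0.0638  0.0004]
```

```bash
python3 -m handwheel '[[-0.001,-0.001,0.007,0.004,-0.025,0,1],[-0.001,0,0.007,0,-0.025,0,1],[-0.001,0,0.007,0,-0.025,0,1]]'
python3 - <<'E'
from h import *
tlev();golev(.4,0,28)
E
```

```text
time: 18.32
eef_pos: [602.7, 155.9, 195.4]
orientation: [0.039, 0.626, 0.778, -0.029]
contact_force: [-3.2, 0.9, 9.7]
opening: 23.9
t from pos 0.324 radius 261.5 tilt 0.318 press x 1.0 open 23.9 F [-3.2  0.9  9.7] time 18.32
shift tool m [-0.003  -0.001   0.0197] rot [ 0.0031 -0.0817  0.0011]
```

```bash
python3 -m handwheel '[[-0.001,-0.001,0.007,0.003,-0.025,0,1],[-0.001,0,0.006,0,-0.025,0,1],[-0.001,0,0.005,0,-0.02,0,1],[0,0,0.002,0,0,0,1]]'
python3 - <<'E'
from h import *
tlev();golev(.42,0,28)
E
```

```text
time: 18.65
eef_pos: [603.8, 151.1, 176.3]
orientation: [0.07, 0.623, 0.777, -0.055]
contact_force: [-2.9, 0.3, 12.0]
opening: 23.6
t from pos 0.400 radius 261.4 tilt 0.398 press x 0.9 open 23.6 F [-2.9  0.3 12. ] time 18.65
shift tool m [-0.0006 -0.0009  0.0053] rot [ 0.0027 -0.022   0.0032]
```

```bash
python3 -m handwheel '[[0,0,0.005,0.002,-0.015,0,1],[0,0,0.003,0,-0.01,0,1],[0,0,0,0,0,0,1],[0,0,0,0,0,0,1]]'
python3 - <<'E'
from h import *
tlev();golev(.42,0,28)
a=cam('scene');b=cam('side')
A=cv2.resize(a['color'][185:265,235:315,::-1],(400,400),interpolation=cv2.INTER_CUBIC);B=cv2.resize(b['color'][145:225,225:305,::-1],(400,400),interpolation=cv2.INTER_CUBIC)
cv2.imwrite('pics/s7.png',np.hstack([A,B]))
for c,o,k in((a,(235,185),0),(b,(225,145),400)):
  print((proj(c,[W(0,0,126),W(0,0,138),W(0,0,150)])-o)*5+2+[k,0]);print('grip',proj(c,lev(.42)[0]))
E
```

```text
time: 18.98
eef_pos: [604.2, 149.2, 171.3]
orientation: [0.082, 0.623, 0.776, -0.065]
contact_force: [-4.4, 0.8, 12.5]
opening: 23.3
t from pos 0.420 radius 261.1 tilt 0.430 press x 0.9 open 23.3 F [-4.4  0.8 12.5] time 18.98
shift tool m [ 0.0005 -0.0009  0.0001] rot [0.0017 0.01   0.0026]
[[161.88232138 195.6165248 ]
 [162.47176485 185.9334611 ]
 [163.07157627 176.08007832]]
grip [[319.60048914 189.73084451]]
[[589.64760232 274.48824547]
 [590.14291453 259.91053219]
 [590.64259347 245.20430002]]
grip [[218.08037912 165.59908461]]
```

View pics/s7.png

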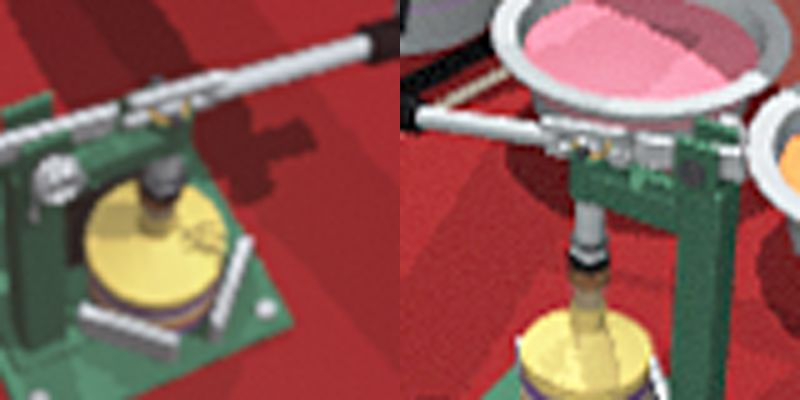

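Bottle in the V, the pad sits on the stopper, and the stopper head rests on the lip (side crop, (588,278)). t≈0.42 at 12.5 N, as expected. Check the hold.

```bash
python3 -m handwheel '[[0,0,0,0,0,0,1],[0,0,0,0,0,0,1],[0,0,0,0,0,0,1],[0,0,0,0,0,0,1]]'; python3 -c "
from h import *
tlev()
for i in range(10): cam('side')
tlev()"
```

```text
time: 19.42
eef_pos: [604.1, 149.9, 175.0]
orientation: [0.083, 0.623, 0.775, -0.065]
contact_force: [-3.1, 1.4, 11.7]
opening: 23.9
t from pos 0.406 radius 260.6 tilt 0.433 press x 1.0 open 23.9 F [-3.1  1.4 11.7] time 19.42
t from pos 0.406 radius 260.6 tilt 0.432 press x 1.0 open 23.1 F [-3.1  1.2 10.9] time 19.92
```

Zero rows creep up (0.406); holding the target is steady. Nudge down once more, ending on a small press row.

```bash
python3 -m handwheel '[[0,0,0.004,0,0.006,0,1],[0,0,0.003,0,0.003,0,1],[0,0,0.0015,0,0,0,1]]'; python3 -c "
from h import *
tlev()
for i in range(14): cam('side')
tlev()"
```

```text
time: 20.17
eef_pos: [604.3, 149.0, 169.3]
orientation: [0.081, 0.623, 0.776, -0.062]
contact_force: [-4.8, 1.6, 14.3]
opening: 23.6
t from pos 0.428 radius 261.4 tilt 0.425 press x 1.0 open 23.6 F [-4.8  1.6 14.3] time 20.17
t from pos 0.427 radius 261.4 tilt 0.425 press x 1.0 open 23.8 F [-4.2  2.2 13.5] time 20.87
```

```bash
python3 -m handwheel '[[0,0,0,0,0,0,1]]'; python3 -c "
from h import *
for i in range(10): cam('side')
tlev()
a=cam('scene')
h=a['color']
# bystander check: stopper tops re-found by projected start colours
import pickle
o=pickle.load(open('ab.pkl','rb'))[0]['color']
for n,p in dict(blue=(468.5,-387,60),green=(430,-248,60),bowl=(728,-285,20)).items():
    u,v=proj(a,p)[0].astype(int);s=np.s_[v-22:v+22,u-18:u+18]
    print(n,np.abs(h[s].astype(int)-o[s]).mean().round(1))
"
```

```text
time: 20.95
eef_pos: [604.3, 149.2, 170.6]
orientation: [0.081, 0.623, 0.776, -0.062]
contact_force: [-4.5, 2.5, 13.8]
opening: 23.8
t from pos 0.422 radius 261.3 tilt 0.426 press x 1.0 open 23.7 F [-3.9  1.6 14.4] time 21.45
blue 1.3
green 15.7
bowl 3.1
```

The green bottle's patch differs; check whether it is shadow or motion.

```bash
python3 - <<'E'
from h import *
import pickle
o=pickle.load(open('ab.pkl','rb'))
for k,n in enumerate(('scene','side')):
    c=cam(n);A=cv2.cvtColor(o[k]['color'],cv2.COLOR_RGB2GRAY);B=cv2.cvtColor(c['color'],cv2.COLOR_RGB2GRAY)
    for nm,p in dict(blue=(468.5,-387,128),green=(430,-248,128)).items():
        u,v=proj(c,p)[0].astype(int);t=A[v-9:v+12,u-10:u+10]
        r=cv2.matchTemplate(B[v-25:v+28,u-26:u+26],t,cv2.TM_CCOEFF_NORMED);_,m,_,l=cv2.minMaxLoc(r);print(n,nm,round(m,3),np.array(l)-[16,16])
E
```

```text
scene blue 0.998 [0 0]
scene green 0.64 [0 0]
side blue 0.436 [0 0]
side green 0.727 [0 0]
```

No shift in any view, so it is a shadow change only. Hand in.

```bash
python3 -c "
from h import *
tlev();print(ctrl.job_done())"
```

```text
t from pos 0.422 radius 261.2 tilt 0.426 press x 1.0 open 23.6 F [-3.8  1.9 13.3] time 21.60
the job is handed in; nothing more can be done
None
```

The job is handed in at about 21.6 s. The bottle is seated in the V, and the arm is holding the lever down by its black grip with the stopper under pressure.

- **Bottle:** I picked it up by the neck, stood it on the base and pushed it back with leaning fingers. It stopped firmly at about 16 N with no further movement, and the pictures show it against both bars with the stopper directly under the pad.
- **Lean:** the arm's joint limits kept the lean below the suggested 10–15° at first. It started near 6° and reached about 12° towards the end of the push.
- **Lever:** my first grasp of the grip was too shallow and slid off, and the lever went back up to rest. The second, deeper grasp held.
- **Final checks:**
  - The lever reads t ≈ 0.422 from the tool position and 0.426 from its tilt; the target is 0.420.
  - That puts the cushion at about 6.2 to 6.5 mm, just over half squeezed and well short of solid.
  - The stopper looks home on the lip in the pictures.
- **Disagreements:**
  - The force at the end read 13 to 14 N against the expected 12 N or so. That could mean slightly more squeeze, roughly 1 mm.
  - The green bottle's picture patch differed from the start, and some image matches were weak (0.44 to 0.73). Every match showed zero shift, so I put it down to shadow.
- **Bystanders:** the two closed bottles and the bowl showed no movement. I did not re-measure the funnel, but nothing passed near it.

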